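# Set up a stepped mandrel in the bench vice

### The job

Set the stepped steel mandrel up in the bench vice for sizing tenons: first hang the loose copper cap over the bare front jaw, pressed fully home, square and level with the jaw's ends, to match the cap on the rear jaw. Then take the mandrel out of the wooden box and stand it upright by its square foot on the middle of the vice's slide, between the two capped jaws and with its flats facing them. Last, push the quick-action front jaw shut by the end of its screw until the mandrel is nipped upright between the caps; leave the mallet, jar and screwdriver where they are.

Things in the scene. Friction and masses are not known exactly. Their poses are not given: they have to be found in the camera images.
- vice: Red bench vice bolted to the bench, jaws 85 mm wide. Origin on the bench under the gap; x along the slide from the front (moving) jaw, on the robot's side, to the rear jaw; y along the jaws. The rear jaw already wears a copper cap: top 109 mm up, gap-side face at x = +36 mm. Fixed part: x 36 to 147 mm, y within 85 mm of the middle, 109 mm high.
- vice_jaw (a joint): Travel of the front jaw, m: 0 is fully open (70 mm from the bare front jaw to the rear cap) and it grows as the jaw closes, to 0.06. Quick-action: no turning, it slides stiffly when pushed (about 6 N) and stays where left. With cap on (4 mm wall) and the 24 mm foot nipped it reads about 0.042.
- jaw_seat (a point): Middle of the top of the bare front jaw, 105 mm above the bench, axes of the vice; moves with the jaw. The jaw is an upright plate 18 mm thick in x (9 mm either side of here), 85 mm long in y; both its sides are clear for 43 mm down.
- slide_top (a point): Point on the flat top of the steel slide, 54 mm above the bench, at the foot of the front jaw's gap-side face, midway along the jaws; axes of the vice. The slide is 44 mm wide in y, runs under the whole gap and moves with the front jaw, carrying what stands on it.
- screw_end (a point): Centre of the flat front end (facing -x of the vice) of the screw head, a steel knob 32 mm across, 40 mm above the bench: push here. Moves with the jaw. An 8 mm tommy bar, 134 mm long, crosses the head along y, 15 mm behind this face.
- jaw_cap: Loose copper jaw cap, 0.32 kg: an inverted channel 85 mm long (y), 32 mm wide (x) and 44 mm high (z) outside, 4 mm thick, so 24 mm wide and 40 mm deep inside. Starts on the bench on its two legs. Origin at the centre of its underside; fully home, this lies 40 mm below jaw_seat.
- mandrel: Bored steel mandrel, about 0.45 kg, 180 mm long; origin at the centre of the foot's underside, z towards the tip, x and y square to the foot's flats. Foot 24 x 24 mm up to 60 mm, then round steps of 28 mm diameter to 100, 24 to 135, 20 to 180 mm. Starts foot down in the box, leaning 31 degrees over its -x wall, its y along the box's y.
- tool_box: Open plywood box fixed to the bench, 80 mm (x) by 86 mm (y), 81 mm high, walls and floor 6 mm, split into two cells 34 mm wide in y; the mandrel leans in the +y cell, short corks are in the other. Origin at the centre of its underside.
- mallet: Bystander: wooden mallet lying on the bench, 200 mm along its x, head (75 mm by 36 mm) at +x. Origin on the bench under the handle.
- jar: Bystander: glass jar with green lid, 68 mm across, 85 mm high; origin at the centre of its underside.
- screwdriver: Bystander: screwdriver with a pale wooden handle lying on the bench, 180 mm along its x; origin on the bench under it.
Mind the look-alikes: they are no part of the job. Of the things that look like the jaw_cap, take the one that is farthest from the robot's base at the start. Of the things that look like the mandrel, the larger one is meant.

How it is judged:
On the way, in this order (a step that is already met when the one before it is completed fails the run):
1. the loose cap is hung fully home over the front jaw, square and centred, and let go (z of jaw_cap in the frame of jaw_seat between -0.0435 and -0.0375 m and y of jaw_cap in the frame of jaw_seat between -0.01 and 0.01 m and x of jaw_cap in the frame of jaw_seat between -0.006 and 0.006 m and angle between jaw_cap's own z axis and vertical below 0.07 rad and angle between the y axis of jaw_cap and the y axis of jaw_seat, either way round below 0.09 rad and contact force between the fingers and jaw_cap below 0.1 N), for 0.2 s.
2. the mandrel stands upright on the slide between the capped jaws, let go (z of mandrel in the frame of slide_top between -0.003 and 0.003 m and y of mandrel in the frame of slide_top between -0.013 and 0.013 m and x of mandrel in the frame of slide_top between 0.006 and 0.08 m and angle between mandrel's own z axis and vertical below 0.12 rad and contact force between the fingers and mandrel below 0.1 N), for 0.2 s.
At the end, for the whole second after the job is handed in: Cap home on the front jaw (2.5 mm in depth, 10 mm along the jaw, 0.07 rad level, 0.09 rad square); mandrel's foot on the slide (3 mm), within 13 mm of the jaws' middle, upright within 0.06 rad; jaw closed on its flats (travel 40.2 to 46 mm); all at rest (z of jaw_cap in the frame of jaw_seat between -0.0435 and -0.0375 m and y of jaw_cap in the frame of jaw_seat between -0.01 and 0.01 m and x of jaw_cap in the frame of jaw_seat between -0.006 and 0.006 m and angle between jaw_cap's own z axis and vertical below 0.07 rad and angle between the y axis of jaw_cap and the y axis of jaw_seat, either way round below 0.09 rad and z of mandrel in the frame of slide_top between -0.003 and 0.003 m and y of mandrel in the frame of slide_top between -0.013 and 0.013 m and x of mandrel in the frame of slide_top between 0.006 and 0.08 m and angle between mandrel's own z axis and vertical below 0.06 rad and value of joint vice_jaw between 0.0402 and 0.046 m and linear speed of each of mandrel, jaw_cap below 0.01 m/s); the robot touches nothing.
It fails at once if the mallet is knocked more than 30 mm away (distance of mallet from where it was at the start of the episode above 0.03 m).
It fails at once if the jar is knocked more than 30 mm away (distance of jar from where it was at the start of the episode above 0.03 m).
It fails at once if the screwdriver is knocked more than 30 mm away (distance of screwdriver from where it was at the start of the episode above 0.03 m).
It also fails if it takes over 64 s, if anything falls off the work surface, if the arm or the gripper's body presses on something with over 40 N, if the wrist force passes 120 N, or if a joint passes its speed limit or range.

### The arm

A 6-joint arm with a two-finger parallel gripper is mounted at the origin on the work surface. World frame = base frame: x ahead of the robot, y to its left, z up, the work surface at z = 0. Lengths are in m, angles in rad, forces in N, time in s.
With the tool pointing down it reaches from about 0.35 to 0.775 m from the base axis. Payload 5.5 kg.
Tool frame: the origin (TCP) lies at the very end of the fingers, on their centre line; the grasp point (between the pads) lies 19 mm behind it; z points along the fingers, y is the line along which they close (so a half turn about z gives the same grasp; the last joint's range is limited). The gripper opens to 85 mm and grips with 20 to 120 N. Pads are 22 mm wide; open, the fingers measure 114 mm over their backs; the gripper's body (76 mm by 85 mm) begins 54 mm behind the grasp point. The pads swing forward as they close: fully open they stand 13 mm farther back than shut.
Start: joints at [1.122, 0.313, 0.046, 1.304, 0, 1.431], TCP at [0.175, 0.548, 0.231] pointing down, gripper open.
Joint ranges: [-2.76, 2.76], [-0.86, 1.69], [-1.03, 1.26], [-2.2, 2.34], [-1.47, 1.5], [-3.14, 3.14]. Speed limits (rad/s): [2.57, 2.57, 3.14, 3.14, 3.14, 3.14].

### API

Orientations are given as [roll, pitch, yaw] about the fixed x, y, z axes, in that order (R = Rz(yaw) Ry(pitch) Rx(roll)).
In Python, from bench import r, imaging, hand_in gives the robot as it stands.
- The arm moves only by the shell command python3 -m handwheel 'ROWS' [FORCE]. ROWS is a JSON object of lists of equal length, an entry for each row: "delta_pos": the shift along the tool's x, y, z in units of 20 cm (1.0 is 20 cm), a list of three; "rot": the turn, a rotation vector about the tool's x, y, z in units of pi/4 rad (1.0 is pi/4 rad), a list of three; "claw": the opening, from -1 (shut) to 1 (fully open). In form: {"delta_pos": [[tx, ty, tz], ...], "rot": [[ax, ay, az], ...], "claw": [claw, ...]}. A call has 1 to 5 rows; each row shifts and turns the commanded pose from where the row before left it, along the tool's axes as they then stand; what a row does not reach is not made up. A row lasts 1/10 s, in which the tool goes at most 50 mm and 8.59 degrees, less where a joint would pass 70% of its speed; a pose out of reach is approached as far as the arm can. A call with a number of a shift or a turn outside -1 to 1 is refused whole. A call with a gripper value outside its range is refused whole. The fingers move at their own pace and stop on an object; FORCE is the grip in N (left out, the last holds). Time passes only in rows, so rows that do not move let the fingers close. It gives the time, the measured TCP pose, the force, the opening and the grip force at its end, in the units of the state.
- r.state(): the state, without advancing time (a new reading comes with each control period).
- imaging.grab_frame(name): name is "scene" or "side" or "wrist"; returns a dict with "pixels" (400x640x3 uint8, blue, green, red), "mtx" (3x3 intrinsics, pixels), "pose" (4x4, takes a point from camera to world coordinates). Camera axes: x right, y down, z forward; pixel columns grow to the right and rows downward; lengths in m; the calibration is good to about 2 mm. A picture is of the moment at which its call begins. There is no depth.
- hand_in(): hands the job in; it is judged then, once.
The state is a dict: "time": time; "joint_positions": joint angles; "joint_vel": joint speeds; "joint_efforts": joint torques, N m; "eef_pos": TCP position; "eef_rot": TCP orientation; "force": force on the tool from outside, world axes, zero at the start; "wrist_torque": the same for the moment, N m; "grip_width": finger opening in m; "grip_force": force on a finger pad.
Only numpy, scipy, OpenCV 4.12 (cv2) and the standard library are available. Lean on these libraries where they do the work, as an engineer would, in place of code of your own. Each camera call takes 0.05 s, during which the arm holds its last target. There are 200 camera calls.

## Working session

There is one attempt and no reset: what is moved stays moved. The work goes in short steps, Python scripts to look and compute and a shell command to move; the robot and the scene stay as the last step left them, time stands still between calls to the robot, and variables do not carry over. Pictures are saved under pics/ and viewed, at most 10 in all, crops included, and the job is handed in when it is done.

```bash
mkdir -p pics; python3 - <<'E'
from bench import r, imaging
import cv2,json,numpy as np
for n in("scene","side"):
    f=imaging.grab_frame(n); cv2.imwrite(f"pics/{n}0.png",f["pixels"])
    print(n,np.round(f["mtx"],1).tolist(),np.round(f["pose"],3).tolist())
    np.savez(f"{n}.npz",K=f["mtx"],T=f["pose"])
s=r.state();print({k:np.round(v,3).tolist() for k,v in s.items()})
E
```

```text
scene [[499.7, 0.0, 318.1], [0.0, 499.7, 193.3], [0.0, 0.0, 1.0]] [[-0.86, 0.429, -0.277, 0.889], [0.511, 0.721, -0.468, 0.584], [-0.001, -0.543, -0.839, 1.157], [0.0, 0.0, 0.0, 1.0]]
side [[361.5, 0.0, 319.8], [0.0, 361.5, 202.7], [0.0, 0.0, 1.0]] [[0.998, -0.048, 0.05, 0.46], [-0.069, -0.557, 0.828, -0.973], [-0.012, -0.829, -0.559, 0.749], [0.0, 0.0, 0.0, 1.0]]
{'time': 0.1, 'joint_positions': [1.122, 0.314, 0.045, 1.304, 0.0, 1.431], 'joint_vel': [-0.001, -0.003, 0.003, 0.002, -0.001, -0.0], 'joint_efforts': [0.002, -48.172, 29.925, 0.013, -0.0, 0.0], 'eef_pos': [0.175, 0.547, 0.231], 'eef_rot': [-3.14, -0.0, 2.833], 'force': [0.606, 0.096, -0.058], 'wrist_torque': [-0.02, -0.067, 0.025], 'grip_force': 0.0, 'grip_width': 0.085}
```

View pics/scene0.png

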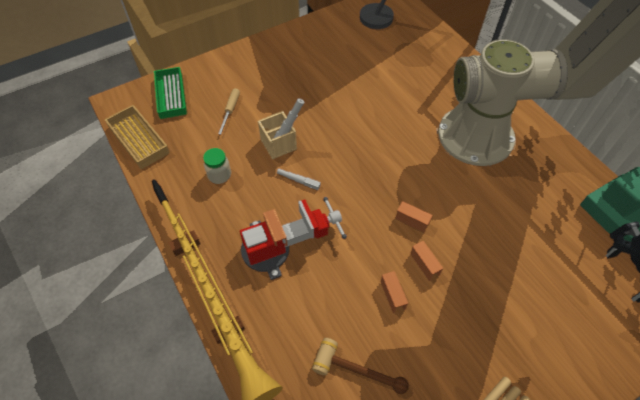

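View pics/side0.png

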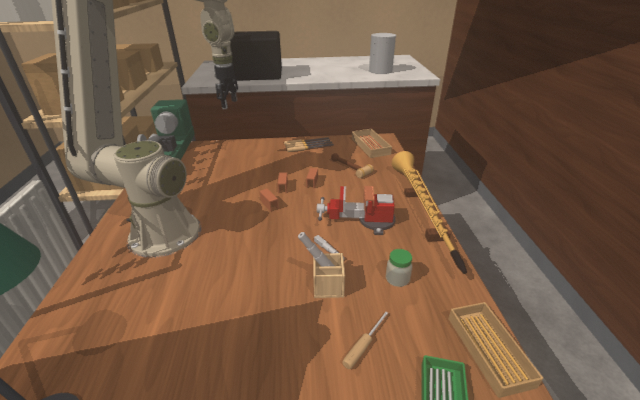

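The scene shows the vice near (285,235), three copper caps at (414,216), (427,260) and (395,291), the box with the mandrel at (280,130), the smaller mandrel lying at (298,180), the mallet at (360,370), the jar at (216,165) and the screwdriver at (230,110). Next I'll enlarge the important parts.

```bash
python3 - <<'E'
import cv2,numpy as np
a=cv2.imread("pics/scene0.png");b=cv2.imread("pics/side0.png")
A=cv2.resize(a[180:320,230:450],None,fx=3.6,fy=3.6,interpolation=cv2.INTER_CUBIC)
cv2.imwrite("pics/cA.png",A)
B1=cv2.resize(a[90:200,250:330],None,fx=5,fy=5,interpolation=cv2.INTER_CUBIC)
B2=cv2.resize(b[220:305,290:355],None,fx=6,fy=6,interpolation=cv2.INTER_CUBIC)
h=550;C=np.zeros((h,800,3),np.uint8);C[:550,:400]=B1;C[:510,405:795]=B2
cv2.imwrite("pics/cB.png",C)
E
```

```text
(no output)
```

View pics/cA.png

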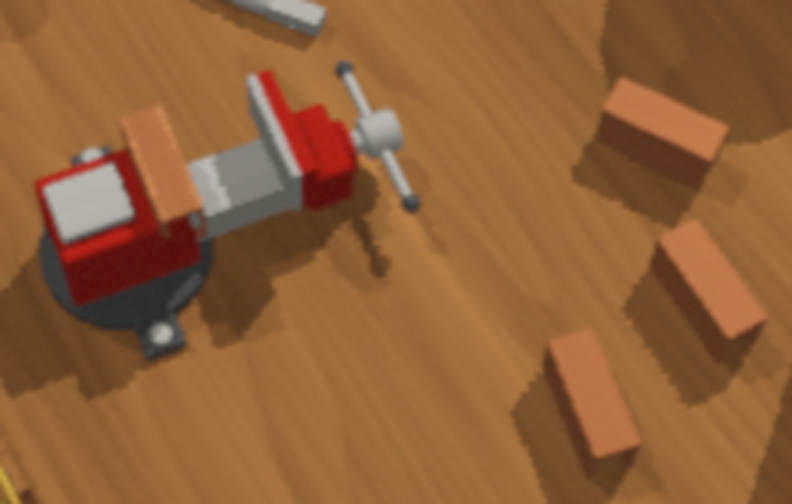

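View pics/cB.png

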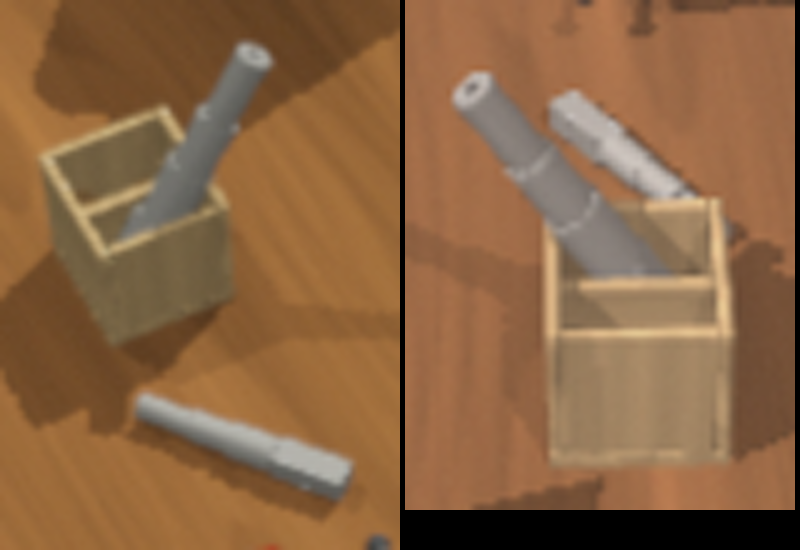

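The crops show the rear cap top at crop (122,118)-(203,205), the front jaw strip (248,78)-(300,180) and the knob (385,132). The three caps have clear top corners. The mandrel tip is at (253,55) in the scene crop and (475,90) in the side crop. Now I'll fit the poses.

```bash
cat > h.py <<'E'
import numpy as np
from scipy.optimize import least_squares
C={n:np.load(f"{n}.npz") for n in("scene","side")}
def ray(n,p):
    K,T=C[n]["K"],C[n]["T"]; return T[:3,3],T[:3,:3]@np.linalg.solve(K,[p[0],p[1],1])
def plane(n,p,z):
    o,d=ray(n,p); return o+d*(z-o[2])/d[2]
def crop(p,o,s): return (np.array(p)+.5)/s-.5+np.array(o)
def fit(loc,obs,x0):
    def tf(v): c,s=np.cos(v[2]),np.sin(v[2]); return np.c_[v[0]+c*loc[:,0]-s*loc[:,1],v[1]+s*loc[:,0]+c*loc[:,1]]
    q=least_squares(lambda v:(tf(v)-obs).ravel(),x0); return q.x,np.sqrt((q.fun**2).mean())
def proj(n,X):
    K,T=C[n]["K"],C[n]["T"];c=(np.atleast_2d(X)-T[:3,3])@T[:3,:3]@K.T;return c[:,:2]/c[:,2:]
E
python3 - <<'E'
from h import *
np.set_printoptions(precision=4,suppress=True)
P=lambda L,z,o=(230,180),s=3.6:np.array([plane("scene",crop(p,o,s),z)[:2] for p in L])
rc=P([(122,118),(160,106),(203,205),(162,219)],.109)
loc=np.array([(68,-42.5),(36,-42.5),(36,42.5),(68,42.5)])/1e3
v,e=fit(loc,rc,[.6,.1,0]);print("vice",v,np.degrees(v[2]),e)
fj=P([(248,78),(273,71)],.105);kn=P([(385,132)],.04)
c,s=np.cos(v[2]),np.sin(v[2]);R=np.array([[c,-s],[s,c]])
print("jaw corners local",(fj-v[:2])@R,"lower",(P([(303,178)],.105)-v[:2])@R,"knob",(kn-v[:2])@R)
for L in([(622,77),(728,127),(710,162),(603,112)],[(695,220),(765,318),(733,338),(660,240)],[(590,330),(640,440),(600,458),(550,345)]):
    q=P(L,.044);m=q.mean(0);d=(q[1]-q[0]+q[2]-q[3]);print("cap",m,np.hypot(*m),"long yaw",np.degrees(np.arctan2(d[1],d[0])),np.linalg.norm(q[1]-q[0]),np.linalg.norm(q[2]-q[1]))
b=P([(163,108),(228,208),(107,253),(42,157)],.081,(250,90),5);print("box",b)
locb=np.array([(-40,-43),(-40,43),(40,43),(40,-43)])/1e3
bv,e=fit(locb,b,[.4,-.1,0]);print("box",bv,np.degrees(bv[2]),e)
o1,d1=ray("scene",crop((253,55),(250,90),5));o2,d2=ray("side",crop((70,90),(290,220),6))
t=np.linalg.lstsq(np.c_[d1,-d2],o2-o1,rcond=None)[0];A,B=o1+t[0]*d1,o2+t[1]*d2;print("tip",(A+B)/2,np.linalg.norm(A-B))
E
```

```text
vice [ 0.6279  0.031  -0.1497] -8.576979997528623 0.0017840068298198848
jaw corners local [[-0.0256 -0.0417]
 [-0.0436 -0.0405]] lower [[-0.0315  0.0455]] knob [[-0.1128 -0.0006]]
cap [0.3388 0.1431] 0.3678013121775669 long yaw 119.19757440970966 0.08357936649511258 0.03300584214560138
cap [0.3866 0.261 ] 0.4664890719148111 long yaw 87.81049631999687 0.0833812841358631 0.027440458149055384
cap [0.5037 0.2872] 0.5798007600679642 long yaw 78.03927224735837 0.0811624885803812 0.029445035023389687
box [[ 0.4798 -0.3093]
 [ 0.4842 -0.2253]
 [ 0.5572 -0.2314]
 [ 0.5563 -0.3118]]
box [ 0.5194 -0.2695 -0.0433] -2.480204842149195 0.002471836140817986
tip [ 0.4534 -0.2485  0.1646] 0.0028678543272482007
```

```bash
cat > go.py <<'E'
# usage: go.py x y z roll pitch yaw(deg): turn (tool rotvec, units) then shift (target tool axes, units)
import sys,numpy as np
from scipy.spatial.transform import Rotation as R
from bench import r
s=r.state();a=[float(q) for q in sys.argv[1:7]]
R0=R.from_euler("xyz",s["eef_rot"]);R1=R.from_euler("xyz",a[3:],degrees=True)
d=np.array(a[:3])-s["eef_pos"]
print("rot",np.round((R0.inv()*R1).as_rotvec()/(np.pi/4),3),"shift in new axes",np.round(R1.inv().apply(d)/.2,3),"in old",np.round(R0.inv().apply(d)/.2,3))
E
M="python3 -m handwheel"
$M '{"delta_pos":[[0,0,0],[0,0,0],[0,0,0],[0,0,0],[0,0,0]],"rot":[[0,0,0.187],[0,0,0.187],[0,0,0.187],[0,0,0.187],[0,0,0.187]],"claw":[1,1,1,1,1]}' 40
$M '{"delta_pos":[[0,0,0],[0,0,0],[0,0,0],[0,0,0],[0,0,0]],"rot":[[0,0,0.187],[0,0,0.187],[0,0,0.187],[0,0,0.187],[0,0,0.187]],"claw":[1,1,1,1,1]}'
python3 go.py .504 .287 .231 180 0 78
```

```text
time: 0.6
eef_pos: [0.1746, 0.5475, 0.2308]
eef_rot: [-3.141, 0.001, 2.092]
force: [-0.6, 0.3, 0.7]
grip_width: 0.0855
grip_force: 0.0
time: 1.1
eef_pos: [0.1746, 0.5475, 0.2308]
eef_rot: [-3.141, 0.001, 1.358]
force: [-0.2, -0.3, 0.2]
grip_width: 0.0856
grip_force: 0.0
rot [-0.     0.001 -0.004] shift in new axes [-9.320e-01  1.882e+00 -1.000e-03] in old [-9.260e-01  1.885e+00 -1.000e-03]
```

```bash
M="python3 -m handwheel"
$M '{"delta_pos":[[-0.093,0.188,0],[-0.093,0.188,0],[-0.093,0.188,0],[-0.093,0.188,0],[-0.093,0.188,0]],"rot":[[0,0,0],[0,0,0],[0,0,0],[0,0,0],[0,0,0]],"claw":[1,1,1,1,1]}'
$M '{"delta_pos":[[-0.093,0.188,0],[-0.093,0.188,0],[-0.093,0.188,0],[-0.093,0.188,0],[-0.093,0.188,0]],"rot":[[0,0,0],[0,0,0],[0,0,0],[0,0,0],[0,0,0]],"claw":[1,1,1,1,1]}'
python3 go.py .504 .287 .231 180 0 78
python3 - <<'E'
from bench import imaging
import cv2,numpy as np
f=imaging.grab_frame("wrist"); cv2.imwrite("pics/w1.png",f["pixels"]);np.savez("w1.npz",K=f["mtx"],T=f["pose"])
E
```

```text
time: 1.6
eef_pos: [0.3405, 0.4169, 0.2309]
eef_rot: [-3.141, 0.0, 1.364]
force: [0.3, 0.2, -0.5]
grip_width: 0.0855
grip_force: 0.0
time: 2.1
eef_pos: [0.5055, 0.2873, 0.2309]
eef_rot: [-3.141, 0.0, 1.364]
force: [0.5, 0.6, -0.1]
grip_width: 0.0857
grip_force: 0.0
rot [-0.001  0.     0.003] shift in new axes [-0.003 -0.007 -0.   ] in old [-0.003 -0.007 -0.   ]
```

View pics/w1.png

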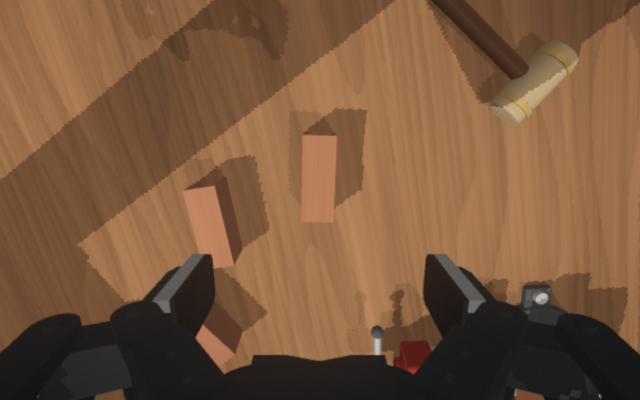

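The cap sits centrally between the fingers, with top-face corners at about (303,136), (336,136), (333,222) and (301,222).

```bash
python3 - <<'E'
from h import *
C["w"]=np.load("w1.npz")
q=np.array([plane("w",p,.044)[:2] for p in[(303,135.5),(336.5,135.5),(333,222),(301,222)]]);m=q.mean(0)
print(q,m,np.linalg.norm(q[1]-q[0]),np.linalg.norm(q[3]-q[0]))
d=q[3]-q[0]+q[2]-q[1];print(np.degrees(np.arctan2(d[1],d[0])))
E
```

```text
[[0.49892959 0.32818498]
 [0.5294209  0.32179836]
 [0.50973215 0.23925384]
 [0.47860314 0.2457632 ]] [0.50417145 0.2837501 ] 0.031152991518247394 0.08489118404695539
-103.63466345925934
```

```bash
M="python3 -m handwheel"
python3 go.py .5042 .2838 .016 180 0 76.6
$M '{"delta_pos":[[-0.01,-0.01,0.21],[-0.01,0,0.21],[0,0,0.21],[0,0,0.21],[0,0,0.21]],"rot":[[0,0,0.033],[0,0,0],[0,0,0],[0,0,0],[0,0,0]],"claw":[1,1,1,1,1]}'
$M '{"delta_pos":[[0,0,0.03],[0,0,0],[0,0,0],[0,0,0],[0,0,0]],"rot":[[0,0,0],[0,0,0],[0,0,0],[0,0,0],[0,0,0]],"claw":[0.3,-0.4,-1,-1,-1]}' 60
$M '{"delta_pos":[[0,0,0],[0,0,0],[0,0,0],[0,0,0],[0,0,0]],"rot":[[0,0,0],[0,0,0],[0,0,0],[0,0,0],[0,0,0]],"claw":[-1,-1,-1,-1,-1]}' 60
python3 go.py .5042 .2838 .20 180 0 81.4
```

```text
rot [0.004 0.002 0.028] shift in new axes [-0.006 -0.032  1.072] in old [-0.003 -0.036  1.072]
time: 2.65
eef_pos: [0.5012, 0.285, 0.0196]
eef_rot: [-3.141, 0.0, 1.338]
force: [0.2, -0.1, 0.5]
grip_width: 0.0852
grip_force: 0.0
time: 3.15
eef_pos: [0.504, 0.2861, 0.0181]
eef_rot: [3.137, -0.003, 1.338]
force: [-0.6, 0.1, 6.1]
grip_width: 0.0312
grip_force: 60.7
time: 3.65
eef_pos: [0.504, 0.2861, 0.0182]
eef_rot: [3.137, -0.003, 1.338]
force: [-0.0, -0.1, 7.2]
grip_width: 0.0312
grip_force: 60.8
rot [ 0.006 -0.004 -0.105] shift in new axes [-0.011  0.003 -0.909] in old [-0.008  0.008 -0.909]
```

```bash
M="python3 -m handwheel"
$M '{"delta_pos":[[0,0,-0.1],[0,0,-0.2],[0,0,-0.24],[0,0,-0.24],[0,0,-0.24]],"rot":[[0,0,0],[0,0,0],[0,0,-0.05],[0,0,-0.055],[0,0,0]],"claw":[-1,-1,-1,-1,-1]}'
$M '{"delta_pos":[[-0.165,0.065,-0.04],[-0.165,0.065,-0.04],[-0.165,0.065,-0.04],[-0.165,0.065,0],[-0.165,0.065,0]],"rot":[[0,0,0],[0,0,0],[0,0,0],[0,0,0],[0,0,0]],"claw":[-1,-1,-1,-1,-1]}'
$M '{"delta_pos":[[-0.165,0.065,0],[-0.165,0.065,0],[-0.165,0.065,0],[-0.165,0.065,0],[-0.165,0.065,0]],"rot":[[0,0,0],[0,0,0],[0,0,0],[0,0,0],[0,0,0]],"claw":[-1,-1,-1,-1,-1]}'
python3 - <<'E'
from bench import imaging
import cv2,numpy as np
f=imaging.grab_frame("wrist"); cv2.imwrite("pics/w2.png",f["pixels"]);np.savez("w2.npz",K=f["mtx"],T=f["pose"])
E
```

```text
time: 4.15
eef_pos: [0.5012, 0.2849, 0.2218]
eef_rot: [3.141, -0.0, 1.422]
force: [0.5, 0.3, -2.6]
grip_width: 0.031
grip_force: 60.3
time: 4.65
eef_pos: [0.5414, 0.111, 0.2443]
eef_rot: [3.14, -0.0, 1.421]
force: [0.6, -0.3, -3.4]
grip_width: 0.031
grip_force: 60.4
time: 5.15
eef_pos: [0.5808, -0.0619, 0.2438]
eef_rot: [3.141, -0.0, 1.421]
force: [-0.1, 0.6, -3.5]
grip_width: 0.0313
grip_force: 60.4
```

View pics/w2.png

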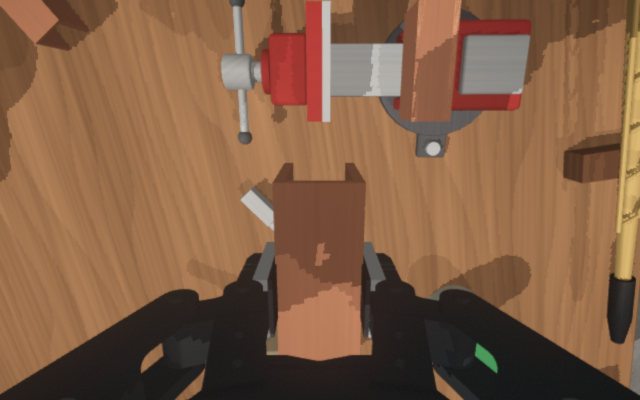

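The picture shows the front jaw top with its -y end at row 121, columns 307–330. The rear cap top spans about 412–450 at row 121. The held cap's top far edge is at row 181, columns 275–364. All of them line up with the tool.

```bash
python3 - <<'E'
from h import *
np.set_printoptions(precision=4,suppress=True)
C["w"]=np.load("w2.npz");tcp=np.array([.5808,-.0619]);yaw=1.421
X=np.array([np.sin(yaw),-np.cos(yaw)]);Y=np.array([np.cos(yaw),np.sin(yaw)])  # vice x~tool y, vice y~tool x
def L(p,z):q=plane("w",p,z)[:2]-tcp;return np.array([q@X,q@Y])
print("jaw",L((307,121),.105),L((330,121),.105),"far",L((307,2),.105),L((329.5,2),.105))
print("rear cap",L((412,121),.109),L((451,121),.109),L((417,2),.109),L((461,2),.109))
print("held",L((275.5,181),.27),L((364.5,181),.27),"back",L((277,357),.27),L((361,357),.27))
print("knob",L((238,72),.04))
E
```

```text
jaw [-0.0093  0.054 ] [0.0088 0.054 ] far [-0.0085  0.138 ] [0.0077 0.138 ]
rear cap [0.0722 0.0542] [0.1024 0.0542] [0.07  0.137] [0.1013 0.137 ]
held [-0.0148  0.0413] [0.0156 0.0413] back [-0.0165 -0.0296] [ 0.0166 -0.0296]
knob [-0.0755  0.0959]
```

```bash
M="python3 -m handwheel"
$M '{"delta_pos":[[0.16,-0.004,0],[0.16,0,0],[0.17,0,0.1],[0,0,0.2],[0,0,0.2]],"rot":[[0,0,0],[0,0,0],[0,0,0],[0,0,0],[0,0,0]],"claw":[-1,-1,-1,-1,-1]}'
python3 - <<'E'
from bench import r
import numpy as np
s=r.state();tcp=np.array([.5808,-.0619]);yaw=1.421
X=np.array([np.sin(yaw),-np.cos(yaw)]);Y=np.array([np.cos(yaw),np.sin(yaw)])
t=tcp-.0007*X+.098*Y;d=t-s["eef_pos"][:2];print(t,"err tool x,y mm",d@Y*1e3,d@X*1e3,s["eef_pos"],s["eef_rot"])
E
```

```text
time: 5.7
eef_pos: [0.5955, 0.0379, 0.1436]
eef_rot: [3.138, -0.0, 1.423]
force: [0.8, -0.1, -3.7]
grip_width: 0.0312
grip_force: 60.5
[0.59473304 0.03510701] err tool x,y mm -2.8697429589001193 -0.2998754251368438 [0.59545783 0.03789987 0.14355986] [ 3.13847120e+00 -2.89235982e-04  1.42288150e+00]
```

```bash
M="python3 -m handwheel"
$M '{"delta_pos":[[-0.014,-0.001,0.02],[0,0,0.06],[0,0,0.06],[0,0,0.05],[0,0,0]],"rot":[[0,0,0],[0,0,0],[0,0,0],[0,0,0],[0,0,0]],"claw":[-1,-1,-1,-1,-1]}'
$M '{"delta_pos":[[0,0,0.04],[0,0,0.04],[0,0,0.025],[0,0,0.005],[0,0,0]],"rot":[[0,0,0],[0,0,0],[0,0,0],[0,0,0],[0,0,0]],"claw":[-1,-1,-1,-1,-1]}'
```

```text
time: 6.2
eef_pos: [0.5938, 0.0335, 0.1046]
eef_rot: [-3.141, -0.0, 1.42]
force: [-0.5, 0.6, -2.5]
grip_width: 0.0306
grip_force: 60.7
time: 6.7
eef_pos: [0.5942, 0.0337, 0.0833]
eef_rot: [3.142, -0.0, 1.421]
force: [-0.0, -0.6, -3.0]
grip_width: 0.0314
grip_force: 60.8
```

```bash
M="python3 -m handwheel"
$M '{"delta_pos":[[0,0,0.01],[0,0,0.015],[0,0,0.01],[0,0,0],[0,0,0]],"rot":[[0,0,0],[0,0,0],[0,0,0],[0,0,0],[0,0,0]],"claw":[-1,-1,-1,-1,-1]}'
```

```text
time: 7.2
eef_pos: [0.5985, 0.0331, 0.083]
eef_rot: [3.13, -0.0, 1.421]
force: [-4.4, -1.4, 27.5]
grip_width: 0.0313
grip_force: 64.6
```

```bash
M="python3 -m handwheel"
$M '{"delta_pos":[[0,0,-0.015],[0,0,0],[0,0,0],[0,0,0],[0,0,0]],"rot":[[0,0,0],[0,0,0],[0,0,0],[0,0,0],[0,0,0]],"claw":[-0.1,0.3,0.3,0.3,0.3]}'
$M '{"delta_pos":[[0,0,-0.1],[0,0,-0.2],[0,0,-0.24],[0,0,-0.24],[-0.24,0,0]],"rot":[[0,0,0],[0,0,0],[0,0,0],[0,0,0],[0,0,0]],"claw":[0.3,0.3,0.3,0.3,0.3]}'
$M '{"delta_pos":[[-0.24,0,0],[-0.16,0,0],[0,0,0],[0,0,0],[0,0,0]],"rot":[[0,0,0],[0,0,0],[0,0,0],[0,0,0],[0,0,0]],"claw":[0.3,0.3,0.3,0.3,0.3]}'
python3 - <<'E'
from bench import imaging
import cv2,numpy as np
f=imaging.grab_frame("wrist"); np.savez("w3.npz",K=f["mtx"],T=f["pose"])
cv2.imwrite("pics/w3.png",cv2.resize(f["pixels"][0:300,140:540],None,fx=2,fy=2,interpolation=cv2.INTER_CUBIC))
E
```

```text
time: 7.7
eef_pos: [0.5938, 0.0337, 0.0786]
eef_rot: [-3.14, -0.0, 1.421]
force: [0.1, 0.2, 0.6]
grip_width: 0.0555
grip_force: 0.0
time: 8.2
eef_pos: [0.5912, -0.0106, 0.2427]
eef_rot: [3.129, -0.002, 1.428]
force: [1.1, -0.9, 0.2]
grip_width: 0.0554
grip_force: 0.0
time: 8.7
eef_pos: [0.575, -0.0922, 0.2349]
eef_rot: [-3.141, -0.001, 1.421]
force: [0.4, 0.1, 0.1]
grip_width: 0.0553
grip_force: 0.0
```

View pics/w3.png

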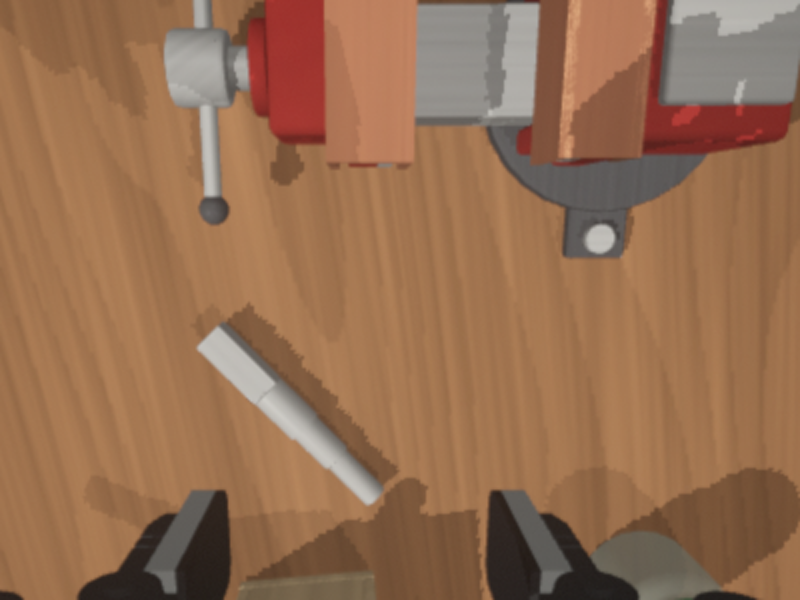

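The cap is home: its top spans crop columns 326–415 with its end at row 162, level with the rear cap's end at row 158. The rear cap's top left edge is at column 558. From this view I'll work out the vice position and the mandrel grasp.

```bash
python3 - <<'E'
from h import *
np.set_printoptions(precision=4,suppress=True)
C["w"]=np.load("w3.npz");yaw=1.421
X=np.array([np.sin(yaw),-np.cos(yaw)]);Y=np.array([np.cos(yaw),np.sin(yaw)])
W=lambda p,z:plane("w",crop(p,(140,0),2),z)[:2]
f=[W((326,161),.109),W((415,161),.109)];g=[W((558,158),.109),W((643,158),.109)]
for a in f+g:print("X,Y",a@X,a@Y)
m=(f[1]@X+g[0]@X)/2; y=(f[0]@Y+g[0]@Y)/2+.0425
print("gap mid world",m*X+y*Y,"gap",g[0]@X-f[1]@X)
print("knob",[W(p,.04)@np.c_[X,Y] for p in[(165,67)]], "slide edge Y",[W((460,124),.054)@Y,W((460,3),.054)@Y])
# mandrel model: project for box pose, predicted side/scene points
bv=np.array([.5194,-.2695,-.0433]);c,s=np.cos(bv[2]),np.sin(bv[2])
th=np.radians(31);ax=np.array([-np.sin(th)*c,-np.sin(th)*s,np.cos(th)])
tip=np.array([.4534,-.2485,.1646])
for d in(45,80,180):
    p=tip-ax*d/1e3
    for n,o,k in(("scene",(250,90),5),("side",(290,220),6)):print(d,p,n,(proj(n,p)-o+.5)*k-.5)
E
```

```text
X,Y 0.5704582986415786 0.0783726061405173
X,Y 0.6028733179624878 0.078385213828653
X,Y 0.6548563762692627 0.07943980498716252
X,Y 0.6857564436761692 0.07945166830703798
gap mid world [0.6399 0.0262] gap 0.051983058306774965
knob [array([0.4965, 0.1222])] slide edge Y [np.float64(0.09710322717363586), np.float64(0.14411385687794148)]
45 [ 0.4766 -0.2495  0.126 ] scene [[215.2573 120.0642]]
45 [ 0.4766 -0.2495  0.126 ] side [[123.4094 156.5077]]
80 [ 0.4946 -0.2503  0.096 ] scene [[188.6542 168.1463]]
80 [ 0.4946 -0.2503  0.096 ] side [[165.7555 206.9107]]
180 [ 0.546  -0.2525  0.0103] scene [[116.807 298.002]]
180 [ 0.546  -0.2525  0.0103] side [[278.9052 341.5888]]
```

```bash
M="python3 -m handwheel"
python3 go.py .428 -.247 .26 180 0 81.4
$M '{"delta_pos":[[0,0,-0.06],[0,0,-0.06],[0,0,0],[0,0,0],[0,0,0]],"rot":[[0,0,-0.178],[0,0,-0.178],[0,0,-0.178],[0,0,-0.178],[0,0,-0.178]],"claw":[0.3,0.3,0.3,0.3,0.3]}'
$M '{"delta_pos":[[0,0,0],[0,0,0],[0,0,0],[0,0,0],[0,0,0]],"rot":[[0,0,-0.178],[0,0,-0.178],[0,0,-0.178],[0,0,-0.178],[0,0,-0.178]],"claw":[0.3,0.3,0.3,0.3,0.3]}'
$M '{"delta_pos":[[0,0,0],[0,0,0],[0,0,0]],"rot":[[0,0,-0.178],[0,0,-0.178],[0,0,0]],"claw":[0.3,0.3,0.3]}'
python3 go.py .428 -.247 .26 180 0 177.5
python3 go.py .428 -.247 .26 180 31 177.5
```

```text
rot [-0.001 -0.001  0.002] shift in new axes [-0.877 -0.611 -0.125] in old [-0.876 -0.612 -0.125]
time: 9.25
eef_pos: [0.5753, -0.0914, 0.2593]
eef_rot: [3.141, -0.0, 2.128]
force: [-0.7, -0.6, -0.1]
grip_width: 0.0553
grip_force: 0.0
time: 9.75
eef_pos: [0.5753, -0.0914, 0.2592]
eef_rot: [3.141, -0.0, 2.827]
force: [0.2, 0.2, 0.4]
grip_width: 0.0553
grip_force: 0.0
time: 10.05
eef_pos: [0.5752, -0.0915, 0.2592]
eef_rot: [3.141, -0.0, 3.101]
force: [0.4, -0.2, -0.2]
grip_width: 0.0554
grip_force: 0.0
rot [ 0.    -0.     0.003] shift in new axes [ 0.701 -0.809 -0.004] in old [ 0.704 -0.807 -0.004]
rot [ 0.001 -0.689  0.003] shift in new axes [ 0.599 -0.809 -0.365] in old [ 0.704 -0.807 -0.004]
```

```bash
M="python3 -m handwheel"
$M '{"delta_pos":[[0.141,-0.161,0],[0.141,-0.161,0],[0.141,-0.161,0],[0.141,-0.161,0],[0.141,-0.161,0]],"rot":[[0,0,0],[0,0,0],[0,0,0],[0,0,0],[0,0,0]],"claw":[0.3,0.3,0.3,0.3,0.3]}'
$M '{"delta_pos":[[0,0,0],[0,0,0],[0,0,0],[0,0,0],[0,0,0]],"rot":[[0,-0.172,0],[0,-0.172,0],[0,-0.172,0],[0,-0.172,0],[0,0,0]],"claw":[0.3,0.3,0.3,0.3,0.3]}'
python3 go.py .4277 -.2474 .2075 180 31 177.5
python3 - <<'E'
from bench import imaging
import cv2,numpy as np
f=imaging.grab_frame("wrist"); np.savez("w4.npz",K=f["mtx"],T=f["pose"]);cv2.imwrite("pics/w4.png",f["pixels"])
E
```

```text
time: 10.55
eef_pos: [0.4264, -0.2478, 0.2594]
eef_rot: [-3.141, 0.0, 3.096]
force: [-0.4, -0.9, -0.2]
grip_width: 0.0557
grip_force: 0.0
time: 11.05
eef_pos: [0.4235, -0.2442, 0.2554]
eef_rot: [3.134, 0.537, 3.089]
force: [-0.1, 0.5, -1.9]
grip_width: 0.0555
grip_force: 0.0
rot [ 0.004 -0.005 -0.01 ] shift in new axes [ 0.105 -0.015  0.217] in old [ 0.104 -0.016  0.217]
```

View pics/w4.png

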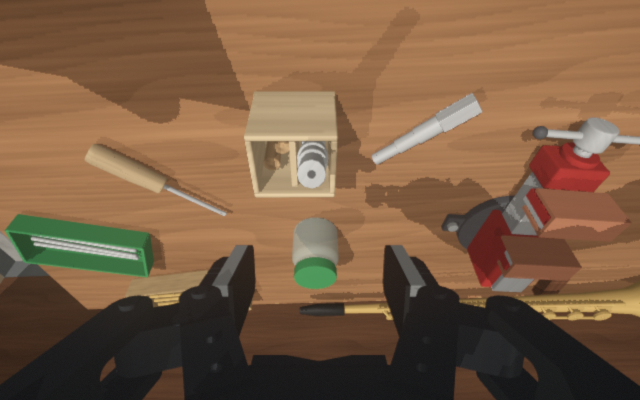

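The wrist view looks almost straight down the mandrel: the bore is at (312,174), the body runs up towards (314,145), and the fingers straddle column 318.

```bash
python3 - <<'E'
from h import *
from bench import r
from scipy.spatial.transform import Rotation as Ro
np.set_printoptions(precision=4,suppress=True)
C["w"]=np.load("w4.npz");s=r.state();p=s["eef_pos"];R=Ro.from_euler("xyz",s["eef_rot"]).as_matrix()
tip=np.array([.4534,-.2485,.1646]);z=R[:,2]
print("tool z",z,"tip in tool by tri",R.T@(tip-p))
o,d=ray("w",(312,174));d/=np.linalg.norm(d)
t=((tip-o)@z)/(d@z);print("by wrist",R.T@(o+t*d-p))
oo=[ray("scene",crop((253,55),(250,90),5)),ray("side",crop((70,90),(290,220),6)),(o,d)]
A=sum(np.eye(3)-np.outer(v,v)/(v@v) for _,v in oo);b=sum((np.eye(3)-np.outer(v,v)/(v@v))@q for q,v in oo)
T=np.linalg.solve(A,b);print("tip 3",T,R.T@(T-p))
# box top corners, wrist, at z=.081
for q in[(247,134),(337,134),(336,194),(257,194)]:print(plane("w",q,.081))
E
```

```text
tool z [ 0.5112 -0.0215 -0.8592] tip in tool by tri [ 0.0233 -0.0013  0.0945]
by wrist [ 0.0232 -0.0026  0.0945]
tip 3 [ 0.4534 -0.2491  0.1646] [ 0.0233 -0.002   0.0945]
[ 0.4765 -0.3105  0.081 ]
[ 0.4808 -0.2292  0.081 ]
[ 0.5577 -0.2311  0.081 ]
[ 0.5531 -0.3149  0.081 ]
```

```bash
M="python3 -m handwheel"
$M '{"delta_pos":[[0.117,-0.01,0],[0,0,0.17],[0,0,0.17],[0,0,0.17],[0,0,0]],"rot":[[0,0,-0.01],[0,0,0],[0,0,0],[0,0,0],[0,0,0]],"claw":[0.3,0.3,0.3,0.3,0.3]}'
python3 go.py .4745 -.250 .1295 180 31 177.5
```

```text
time: 11.6
eef_pos: [0.461, -0.25, 0.157]
eef_rot: [-3.141, 0.535, 3.107]
force: [-0.0, 0.9, 0.5]
grip_width: 0.0556
grip_force: 0.0
rot [ 0.006 -0.007  0.009] shift in new axes [0.013 0.003 0.153] in old [0.012 0.002 0.153]
```

```bash
M="python3 -m handwheel"
$M '{"delta_pos":[[0.012,0.002,0.08],[0,0,0.073],[0,0,0],[0,0,0],[0,0,0]],"rot":[[0,0,0],[0,0,0],[0,0,0],[0,0,0],[0,0,0]],"claw":[0.3,0.3,-0.5,-1,-1]}' 60
$M '{"delta_pos":[[0,0,0],[0,0,0],[0,0,0],[0,0,0],[0,0,0]],"rot":[[0,0,0],[0,0,0],[0,0,0],[0,0,0],[0,0,0]],"claw":[-1,-1,-1,-1,-1]}' 100
```

```text
time: 12.1
eef_pos: [0.474, -0.252, 0.1339]
eef_rot: [-3.135, 0.541, 3.108]
force: [0.9, 0.1, -0.3]
grip_width: 0.0187
grip_force: 58.5
time: 12.6
eef_pos: [0.4738, -0.2521, 0.1337]
eef_rot: [-3.135, 0.542, 3.108]
force: [-2.0, -0.5, 6.3]
grip_width: 0.0179
grip_force: 97.5
```

```bash
M="python3 -m handwheel"
$M '{"delta_pos":[[0,0,-0.08],[0,0,-0.16],[0,0,-0.2],[0,0,-0.2],[0,0,-0.2]],"rot":[[0,0,0],[0,0,0],[0,0,0],[0,0,0],[0,0,0]],"claw":[-1,-1,-1,-1,-1]}'
$M '{"delta_pos":[[0,0,-0.1],[0,0,0],[0,0,0],[0,0,0],[0,0,0]],"rot":[[0,0.1,0],[0,0.14,0],[0,0.14,0],[0,0.14,0],[0,0.14,0]],"claw":[-1,-1,-1,-1,-1]}'
python3 go.py .64 .026 .29 180 0 171.4
```

```text
time: 13.1
eef_pos: [0.3847, -0.2459, 0.2758]
eef_rot: [-3.14, 0.537, 3.106]
force: [-0.8, -1.5, -4.6]
grip_width: 0.0181
grip_force: 99.0
time: 13.6
eef_pos: [0.3757, -0.2467, 0.2932]
eef_rot: [-3.138, 0.016, 3.105]
force: [-0.3, 0.4, -5.8]
grip_width: 0.0177
grip_force: 98.9
rot [-0.004  0.021  0.144] shift in new axes [-1.103  1.546  0.016] in old [-1.27   1.411  0.031]
```

```bash
M="python3 -m handwheel"
$M '{"delta_pos":[[-0.05,0.07,-0.05],[-0.11,0.155,0],[-0.11,0.155,0],[-0.11,0.155,0],[-0.11,0.155,0]],"rot":[[0,0.021,0.144],[0,0,0],[0,0,0],[0,0,0],[0,0,0]],"claw":[-1,-1,-1,-1,-1]}'
$M '{"delta_pos":[[-0.11,0.155,0],[-0.11,0.155,0],[-0.11,0.155,0],[-0.11,0.155,0],[-0.11,0.155,0]],"rot":[[0,0,0],[0,0,0],[0,0,0],[0,0,0],[0,0,0]],"claw":[-1,-1,-1,-1,-1]}'
python3 go.py .64 .026 .30 180 0 171.4
```

```text
time: 14.1
eef_pos: [0.4923, -0.1225, 0.3026]
eef_rot: [-3.14, 0.003, 2.991]
force: [-0.1, -1.1, -5.1]
grip_width: 0.0176
grip_force: 99.1
time: 14.6
eef_pos: [0.6243, 0.0142, 0.3026]
eef_rot: [-3.139, 0.003, 2.992]
force: [0.7, -0.3, -4.7]
grip_width: 0.018
grip_force: 99.1
rot [-0.004  0.003  0.   ] shift in new axes [-0.069  0.07   0.013] in old [-0.069  0.07   0.013]
```

```bash
M="python3 -m handwheel"
$M '{"delta_pos":[[-0.069,0.07,0],[0,0,0],[0,0,0],[0,0,0],[0,0,0]],"rot":[[0,0,0],[0,0,0],[0,0,0],[0,0,0],[0,0,0]],"claw":[-1,-1,-1,-1,-1]}'
python3 - <<'E'
from bench import imaging,r
from h import *
import cv2
print(r.state()["eef_pos"],r.state()["eef_rot"])
c=np.array([.64,.026,0]);out=[]
for n in("scene","side"):
    f=imaging.grab_frame(n)["pixels"]
    u=proj(n,c+[0,0,.2])[0].astype(int);o=u-[50,75];print(n,o)
    print(" pred axis crop:",[np.round((proj(n,c+[0,0,z])[0]-o+.5)*4-.5) for z in(.163,.223)])
    out.append(cv2.resize(f[o[1]:o[1]+150,o[0]:o[0]+100],None,fx=4,fy=4,interpolation=cv2.INTER_CUBIC))
cv2.imwrite("pics/v1.png",np.hstack(out))
E
```

```text
time: 15.1
eef_pos: [0.6392, 0.0239, 0.3042]
eef_rot: [-3.139, 0.005, 2.991]
force: [0.0, -0.2, -4.2]
grip_width: 0.018
grip_force: 99.2
[0.63920752 0.0239311  0.3042352 ] [-3.13897139  0.00520894  2.99072042]
scene [237 122]
 pred axis crop: [array([206., 339.]), array([201., 283.])]
side [307  92]
 pred axis crop: [array([200., 346.]), array([203., 279.])]
```

View pics/v1.png

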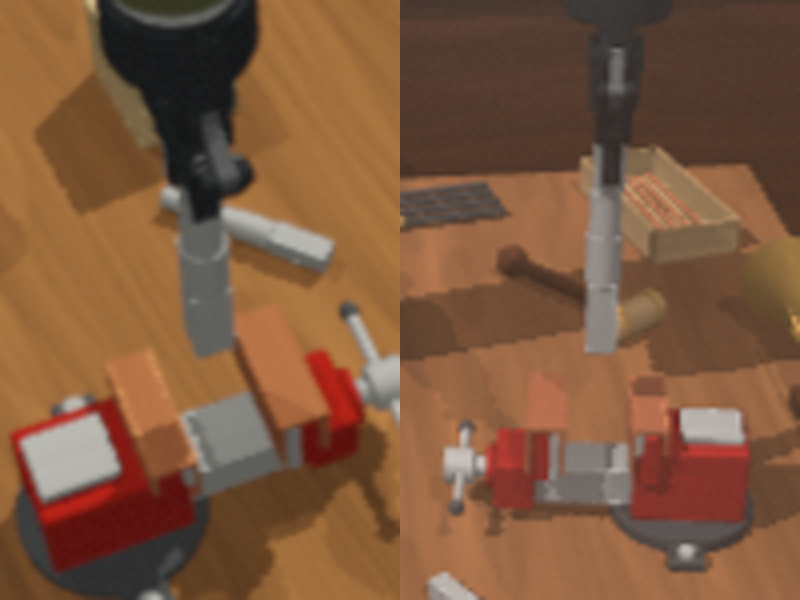

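The side and scene crops show the mandrel upright in the fingers, with its foot underside near side crop (200,350). The foot is centred over the slide between the two caps, as predicted. I'll lower it.

```bash
M="python3 -m handwheel"
$M '{"delta_pos":[[-0.003,0.011,0.08],[0,0,0.15],[0,0,0.15],[0,0,0.06],[0,0,0]],"rot":[[0,0.006,0],[0,0,0],[0,0,0],[0,0,0],[0,0,0]],"claw":[-1,-1,-1,-1,-1]}'
$M '{"delta_pos":[[0,0,0.03],[0,0,0.025],[0,0,0.015],[0,0,0.015],[0,0,0]],"rot":[[0,0,0],[0,0,0],[0,0,0],[0,0,0],[0,0,0]],"claw":[-1,-1,-1,-1,-1]}'
```

```text
time: 15.7
eef_pos: [0.6395, 0.0264, 0.2144]
eef_rot: [-3.139, -0.003, 2.991]
force: [0.2, -0.3, -4.5]
grip_width: 0.0176
grip_force: 99.0
time: 16.2
eef_pos: [0.641, 0.0266, 0.199]
eef_rot: [-3.139, 0.001, 2.992]
force: [-0.6, 0.3, -3.5]
grip_width: 0.0176
grip_force: 99.0
```

```bash
M="python3 -m handwheel"
$M '{"delta_pos":[[0,0,0.01],[0,0,0.01],[0,0,0.01],[0,0,0]],"rot":[[0,0,0],[0,0,0],[0,0,0],[0,0,0]],"claw":[-1,-1,-1,-1]}'
```

```text
time: 16.6
eef_pos: [0.6418, 0.0265, 0.1955]
eef_rot: [-3.139, 0.005, 2.992]
force: [-1.3, 0.6, 5.7]
grip_width: 0.0178
grip_force: 100.6
```

```bash
M="python3 -m handwheel"
$M '{"delta_pos":[[0,0,-0.01],[0,0,0]],"rot":[[0,0,0],[0,0,0]],"claw":[-1,-1]}' 20
$M '{"delta_pos":[[0,0,0],[0,0,0],[0,0,0],[0,0,0]],"rot":[[0,0,0],[0,0,0],[0,0,0],[0,0,0]],"claw":[-0.4,-0.2,0,0.2]}'
$M '{"delta_pos":[[0,0,-0.1],[0,0,-0.2],[0,0,-0.2],[0,0,-0.1],[0,0,0]],"rot":[[0,0,0],[0,0,0],[0,0,0],[0,0,0],[0,0,0]],"claw":[0.2,0.2,0.2,0.2,0.2]}'
python3 - <<'E'
from bench import imaging,r
from h import *
import cv2
c=np.array([.64,.026,0])
for n in("scene","side"):
    f=imaging.grab_frame(n)["pixels"];cv2.imwrite(f"pics/{n}1.png",f)
E
python3 go.py .46 .053 .30 180 0 171.4
```

```text
time: 16.8
eef_pos: [0.6413, 0.0266, 0.1956]
eef_rot: [-3.139, 0.002, 2.992]
force: [-0.7, -0.5, 0.2]
grip_width: 0.0179
grip_force: 99.7
time: 17.2
eef_pos: [0.6412, 0.0266, 0.1953]
eef_rot: [-3.139, 0.001, 2.992]
force: [-0.1, 0.9, 0.0]
grip_width: 0.051
grip_force: 0.0
time: 17.7
eef_pos: [0.6424, 0.0268, 0.3195]
eef_rot: [-3.14, 0.008, 2.992]
force: [0.9, 0.5, 0.1]
grip_width: 0.0512
grip_force: 0.0
rot [-0.003  0.003  0.001] shift in new axes [ 0.915 -0.006  0.076] in old [ 0.916 -0.006  0.074]
```

```bash
M="python3 -m handwheel"
$M '{"delta_pos":[[0.1,0,0],[0.2,0,0],[0.2,0,0],[0.2,0,0],[0.18,0,0]],"rot":[[0,0,0],[0,0,0],[0,0,0],[0,0,0],[0,0,0]],"claw":[0,-0.3,-0.6,-1,-1]}'
python3 go.py .468 .0517 .05 180 0 171.4
python3 - <<'E'
from bench import imaging,r
from h import *
import cv2
c=np.array([.641,.0265])
a=np.linspace(0,2*np.pi,40)
for n in("scene","side"):
    f=imaging.grab_frame(n)["pixels"];cv2.imwrite(f"pics/{n}2.png",f)
    d=(np.abs(f.astype(int)-cv2.imread(f"pics/{n}0.png")).max(2)>22)
    for z,rad in((.165,.012),(.178,.012),(.2,.01),(.22,.01)):
        u=proj(n,[*c,z])[0];row=int(round(u[1]))
        w=d[row,int(u[0])-14:int(u[0])+15];k=np.flatnonzero(w)
        print(n,z,np.round(u,1),"diff cols",(k.min()+int(u[0])-14,k.max()+int(u[0])-14,len(k)) if len(k) else None)
E
```

```text
time: 18.3
eef_pos: [0.4641, 0.0534, 0.313]
eef_rot: [-3.139, -0.002, 2.992]
force: [0.2, 0.8, 0.9]
grip_width: -0.0002
grip_force: 0.0
rot [-0.003 -0.003  0.   ] shift in new axes [-0.021 -0.006  1.315] in old [-0.024 -0.002  1.315]
scene 0.165 [287.9 206.3] diff cols (np.int64(284), np.int64(301), 17)
scene 0.178 [287.6 203.3] diff cols (np.int64(283), np.int64(301), 17)
scene 0.2 [287.1 198.2] diff cols (np.int64(284), np.int64(293), 10)
scene 0.22 [286.6 193.4] diff cols (np.int64(283), np.int64(292), 10)
side 0.165 [356.9 177.4] diff cols (np.int64(342), np.int64(370), 23)
side 0.178 [357.1 173.9] diff cols (np.int64(343), np.int64(361), 19)
side 0.2 [357.4 167.8] diff cols (np.int64(347), np.int64(371), 23)
side 0.22 [357.7 162.2] diff cols (np.int64(347), np.int64(363), 12)
```

```bash
M="python3 -m handwheel"
$M '{"delta_pos":[[-0.02,-0.004,0.15],[0,0,0.23],[0,0,0.23],[0,0,0.23],[0,0,0.23]],"rot":[[0,0,0],[0,0,0],[0,0,0],[0,0,0],[0,0,0]],"claw":[-1,-1,-1,-1,-1]}'
$M '{"delta_pos":[[0,0,0.2],[0,0,0.155],[0,0,0],[0,0,0]],"rot":[[0,0,0],[0,0,0],[0,0,0],[0,0,0]],"claw":[-1,-1,-1,-1]}'
python3 go.py .468 .0517 .028 180 0 171.4
```

```text
time: 18.9
eef_pos: [0.4704, 0.0511, 0.0981]
eef_rot: [-3.139, 0.0, 2.992]
force: [0.5, -0.2, -0.2]
grip_width: -0.0001
grip_force: 0.0
time: 19.3
eef_pos: [0.4703, 0.051, 0.0293]
eef_rot: [-3.139, -0.002, 2.992]
force: [0.9, -0.1, 0.1]
grip_width: -0.0002
grip_force: 0.0
rot [-0.003 -0.002  0.   ] shift in new axes [0.012 0.002 0.006] in old [0.012 0.002 0.006]
```

Now push along tool -x towards the knob (about 28 mm away) in small steps.

```bash
M="python3 -m handwheel"
$M '{"delta_pos":[[-0.03,0,0],[-0.03,0,0],[-0.02,0,0],[-0.02,0,0],[0,0,0]],"rot":[[0,0,0],[0,0,0],[0,0,0],[0,0,0],[0,0,0]],"claw":[-1,-1,-1,-1,-1]}'
$M '{"delta_pos":[[-0.015,0,0],[-0.015,0,0],[-0.015,0,0],[-0.015,0,0],[-0.015,0,0]],"rot":[[0,0,0],[0,0,0],[0,0,0],[0,0,0],[0,0,0]],"claw":[-1,-1,-1,-1,-1]}'
$M '{"delta_pos":[[-0.015,0,0],[-0.015,0,0],[-0.015,0,0],[-0.015,0,0]],"rot":[[0,0,0],[0,0,0],[0,0,0],[0,0,0]],"claw":[-1,-1,-1,-1]}'
```

```text
time: 19.8
eef_pos: [0.492, 0.0479, 0.0306]
eef_rot: [-3.139, 0.003, 2.992]
force: [-0.2, -0.5, 0.6]
grip_width: 0.0001
grip_force: 0.0
time: 20.3
eef_pos: [0.5032, 0.0462, 0.0296]
eef_rot: [-3.139, -0.004, 2.992]
force: [-6.7, 0.9, 4.7]
grip_width: 0.0002
grip_force: 3.4
time: 20.7
eef_pos: [0.5149, 0.0445, 0.0295]
eef_rot: [-3.139, -0.004, 2.992]
force: [-5.5, 0.6, 3.8]
grip_width: -0.0005
grip_force: 3.3
```

```bash
M="python3 -m handwheel"
$M '{"delta_pos":[[-0.012,0,0],[-0.012,0,0],[-0.01,0,0]],"rot":[[0,0,0],[0,0,0],[0,0,0]],"claw":[-1,-1,-1]}'
$M '{"delta_pos":[[-0.01,0,0],[-0.01,0,0]],"rot":[[0,0,0],[0,0,0]],"claw":[-1,-1]}'
$M '{"delta_pos":[[-0.01,0,0],[-0.01,0,0]],"rot":[[0,0,0],[0,0,0]],"claw":[-1,-1]}'
```

```text
time: 21.0
eef_pos: [0.5206, 0.0436, 0.0294]
eef_rot: [-3.139, -0.006, 2.992]
force: [-9.1, 2.4, 7.1]
grip_width: 0.0001
grip_force: 4.6
time: 21.2
eef_pos: [0.5244, 0.0431, 0.0294]
eef_rot: [-3.139, -0.006, 2.992]
force: [-9.0, 2.3, 6.1]
grip_width: 0.0001
grip_force: 4.6
time: 21.4
eef_pos: [0.5284, 0.0425, 0.0294]
eef_rot: [-3.139, -0.006, 2.992]
force: [-9.2, 2.6, 7.4]
grip_width: 0.0001
grip_force: 4.6
```

```bash
M="python3 -m handwheel"
$M '{"delta_pos":[[-0.01,0,0],[-0.01,0,0]],"rot":[[0,0,0],[0,0,0]],"claw":[-1,-1]}'
$M '{"delta_pos":[[-0.01,0,0],[-0.01,0,0]],"rot":[[0,0,0],[0,0,0]],"claw":[-1,-1]}'
```

```text
time: 21.6
eef_pos: [0.5319, 0.042, 0.0294]
eef_rot: [-3.139, -0.007, 2.993]
force: [-9.9, 2.1, 7.9]
grip_width: -0.0001
grip_force: 5.1
time: 21.8
eef_pos: [0.5319, 0.042, 0.0288]
eef_rot: [-3.139, -0.014, 2.993]
force: [-20.9, 4.4, 15.2]
grip_width: -0.0002
grip_force: 11.1
```

Movement has stopped and the force has doubled, so the mandrel is nipped. I'll back away and check.

```bash
M="python3 -m handwheel"
$M '{"delta_pos":[[-0.01,0,0],[0,0,0],[0.05,0,0],[0.15,0,0],[0.15,0,0]],"rot":[[0,0,0],[0,0,0],[0,0,0],[0,0,0],[0,0,0]],"claw":[-1,-1,-1,-1,-1]}'
$M '{"delta_pos":[[0,0,-0.15],[0,0,-0.2],[0.1,0,-0.2],[0.1,0,-0.1],[0,0,0]],"rot":[[0,0,0],[0,0,0],[0,0,0],[0,0,0],[0,0,0]],"claw":[-1,-1,-1,-1,-1]}'
python3 - <<'E'
from bench import imaging
from h import *
import cv2
out=[]
for n,o in(("scene",(230,150)),("side",(305,130))):
    f=imaging.grab_frame(n)["pixels"]
    out.append(cv2.resize(f[o[1]:o[1]+120,o[0]:o[0]+110][:, :100],None,fx=4,fy=5,interpolation=cv2.INTER_CUBIC))
cv2.imwrite("pics/v2.png",np.hstack(out))
E
```

```text
time: 22.3
eef_pos: [0.473, 0.0506, 0.03]
eef_rot: [-3.139, 0.003, 2.992]
force: [-0.0, 0.5, 0.1]
grip_width: 0.0
grip_force: 0.0
time: 22.8
eef_pos: [0.4336, 0.0572, 0.1631]
eef_rot: [-3.14, 0.007, 2.992]
force: [0.8, 0.5, 0.1]
grip_width: 0.0002
grip_force: 0.0
```

View pics/v2.png

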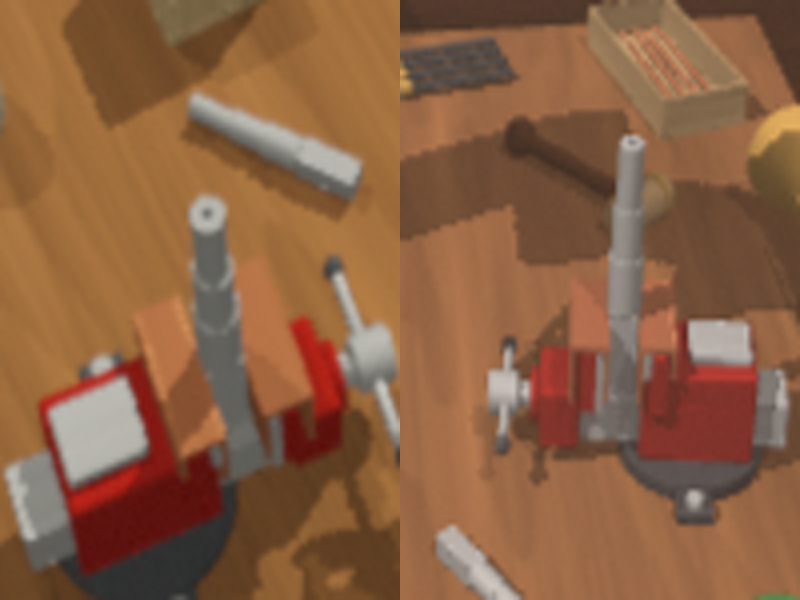

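The mandrel stands upright between the two caps, with its tip at scene crop (208,212) and side crop (631,142). The foot is nipped at both caps, the front cap is level on its jaw, and the arm is clear. I'll hand in.

```bash
python3 -c "
from bench import hand_in
print(hand_in())"
```

```text
the job is handed in; nothing more can be done
None
```

The job is handed in (no verdict came back): in the last pictures the copper cap looks fully home on the front jaw and the mandrel stands upright on the slide, nipped between the caps; the jaw travel itself was not measured.

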